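# Centre the density bottle on the balance pan and tare it

### The arm

A 6-joint arm with a two-finger parallel gripper is mounted at the origin on the work surface. World frame = base frame: x ahead of the robot, y to its left, z up, the work surface at z = 0. Lengths are in m, angles in rad, forces in N, time in s.
With the tool pointing down it reaches from about 0.425 to 0.95 m from the base axis. Payload 3.5 kg.
Tool frame: the origin (TCP) lies between the finger pads; the fingertips stand env.tips_ahead ahead of it and the grasp point (between the pads) lies 3 mm ahead of it (env.tips_ahead is the distance from the TCP to the fingertips, in m); z points along the fingers, y is the line along which they close (so a half turn about z gives the same grasp; the last joint's range is limited). The gripper opens to 85 mm and grips with 20 to 120 N. Pads are 22 mm wide; open, the fingers measure 114 mm over their backs; the gripper's body (76 mm by 85 mm) begins 54 mm behind the grasp point. The pads swing forward as they close: fully open they stand 13 mm farther back than shut.
Start: joints at [1.107, 0.286, 1.577, -0, 1.279, -0.15], TCP at [0.208, 0.642, 0.253] pointing down, gripper open.
Joint ranges: [-2.77, 2.77], [-0.9, 2.22], [0.21, 2.48], [-1.53, 4.67], [0.24, 2.81], [-2.84, 2.84]. Speed limits (rad/s): [2.79, 2.79, 3.14, 3.14, 3.14, 3.14].

### API

Orientations are given as a unit quaternion [x, y, z, w].
In Python, from plant import env, imaging, job gives the robot as it stands. The module is installed in compiled form; this text tells all that it offers. Calls block until the motion is done:
- env.goto(position, orientation): joint-space move of the TCP to a pose.
- env.line_to(position, rot=None, rate=0.15, max_force=None): straight line of the TCP; rot=None keeps the orientation; rate is the mean speed in m/s. With max_force (N) it stops when the force on the tool has changed by that much, and returns True; else False.
- env.set_joints(angles): joint-space move.
- env.grip(opening, squeeze=None): opening from 0.0 (shut) to 1.0 (fully open); squeeze is the grip in N (None keeps the last); returns when the fingers have stopped.
- env.dwell(seconds).
- env.solve_ik(position, orientation): joint angles nearest the present ones, or None.
- env.get_state(): the state.
- imaging.capture(name): name is "side" or "top" or "wrist"; returns the picture (400x640x3 uint8, red, green, blue); there is no depth.
- imaging.camera_params(name): a dict with "mtx" (3x3 intrinsics, pixels), "R" (3x3) and "t" (3): a world point X has camera coordinates R X + t. Camera axes: x right, y down, z forward; pixel columns grow to the right and rows downward; lengths in m; the calibration is good to about 2 mm. A picture is of the moment at which its call begins: read the wrist's pose just before it. camera_params takes no time and is no camera call; for the wrist camera it gives the pose at the moment of the call.
A pose or a line that the arm cannot do raises env.MotionError and nothing moves.
- job.close_job(): hands the job in; it is judged then, once.
The state is a dict: "time_s": time; "qpos": joint angles; "qd": joint speeds; "joint_torque": joint torques, N m; "ee_pos": TCP position; "tool_rot": TCP orientation; "wrist_force": force on the tool from outside, world axes, zero at the start; "moment": the same for the moment, N m; "opening": opening from 0.0 (shut) to 1.0 (fully open); "grasp_force": force on a finger pad.
Only numpy, scipy, OpenCV 4.12 (cv2) and the standard library are available. Lean on these libraries where they do the work, as an engineer would, in place of code of your own. Each camera call takes 0.05 s, during which the arm holds its last target. There are 200 camera calls.

### The job

The small stoppered glass density bottle stands off-centre on the round weighing pan of the balance: bring it to the middle of the pan with light taps of the fingertips against the side of its belly, keeping it standing on the pan and never gripping or lifting it, and do not press on the pan. Then, with the bottle left standing untouched, press the wide tare key fully down and let go. Leave the small round power key, the reagent bottle, the beaker and the tube rack alone.

Things in the scene. Friction and masses are not known exactly. Their poses are not given: they have to be found in the camera images.
- bottle: The density bottle: clear glass, 74 mm tall, 60 to 90 g, loose on a foot 26 mm wide. Round belly, widest (44 mm) 21 to 25 mm above the foot; 15 mm neck above 51 mm; white stopper 12 mm wide on top. Pushed slowly at the belly it slides (friction about 0.3) and stops with the push; pushed at neck or stopper it tends to tip over. Origin: centre of the foot's underside; z up along its axis.
- pan: The balance's weighing pan: a fixed, level, polished steel disc 90 mm in diameter and 5 mm thick, its top face 70 mm above the bench and 12 mm above the balance's housing around it. Origin: centre of the top face; z up; its yaw means nothing.
- balance: Compact white top-pan balance, fixed. Origin on the bench under the pan's centre; x points away from the key panel, z up. Housing x -165 to +105 mm, y -95 to +95 mm, 58 mm high around the pan; in front (x -165 to -70) a key panel slopes from 35 mm high at the front edge up to 58 mm. Nothing on it is higher than the pan.
- tare_key (a joint): Travel of the tare key in m: 0 released, 0.004 fully down. Sprung: starts to move at about 1.2 N and is fully down at about 4 N, returns by itself. It moves square to the sloping panel; a straight push from above works too.
- tare_key_top (a point): Centre of the top face of the tare key: the wide grey bar key, 50 mm (along the balance's y) by 24 mm, standing 6 mm proud of the key panel near its front edge, on the balance's -y side (balance frame: x -136, y -50, about 48 mm above the bench).
- power_key (a joint): Travel of the power key in m: 0 released, 0.004 fully down. A small round grey key, 16 mm in diameter, in the same row on the balance's +y side (115 mm from the tare key's centre). Not to be pressed.
- reagent: Bystander: amber reagent bottle with a blue cap, 64 mm in diameter, 130 mm tall, loose on the bench beside the balance. Origin: centre of its underside.
- beaker: Bystander: glass beaker, 60 mm in diameter, 72 mm tall, loose on the bench beside the balance. Origin: centre of its underside.
- rack: Bystander: yellow microtube rack, 90 x 54 mm, 50 mm tall with its tubes, loose on the bench beside the balance. Origin: centre of its underside.

How it is judged:
By the outcome, as a careful person would: the job done as asked, in the order asked, and still so for the second after the job is handed in, with the robot touching nothing.
It also fails if it takes over 51 s, if anything falls off the work surface, if the arm or the gripper's body presses on something with over 40 N, if the wrist force passes 120 N, or if a joint passes its speed limit or range.

## Working session

There is one attempt and no reset: what is moved stays moved. The work goes in short steps, each a Python script; the robot and the scene stay as the last script left them, time stands still between calls to the robot, and variables do not carry over. Pictures are saved under pics/ and viewed, at most 10 in all, crops included, and the job is handed in when it is done.

```bash
mkdir -p pics; python3 - <<'E'
from plant import env, imaging
import cv2
s=env.get_state();print(s['time_s'],s['ee_pos'],s['tool_rot'],env.tips_ahead)
for n in("top","side"):
    cv2.imwrite(f"pics/{n}0.png",imaging.capture(n)[:,:,::-1]); p=imaging.camera_params(n);print(n,p)
E
```

```text
0.0 [0.20804838 0.64151848 0.25194823] [ 1.56255820e-01  9.87715933e-01 -1.10589234e-03 -3.62442253e-04] 0.022
top {'mtx': array([[394.55741659,   0.        , 321.96601537],
       [  0.        , 394.55741659, 197.31247633],
       [  0.        ,   0.        ,   1.        ]]), 'R': array([[ 0.02125988, -0.99972814,  0.00957374],
       [-0.98275878, -0.02265626, -0.18349899],
       [ 0.18366601, -0.00550751, -0.98297328]]), 't': array([0.01038324, 0.63269749, 0.75155049])}
side {'mtx': array([[484.92142786,   0.        , 317.02627292],
       [  0.        , 484.92142786, 205.71569821],
       [  0.        ,   0.        ,   1.        ]]), 'R': array([[-0.69915009, -0.71497171, -0.00214564],
       [-0.56289964,  0.55228859, -0.6149157 ],
       [ 0.44083234, -0.42871059, -0.78858993]]), 't': array([0.4658403 , 0.36426258, 0.83418158])}
```

View pics/top0.png

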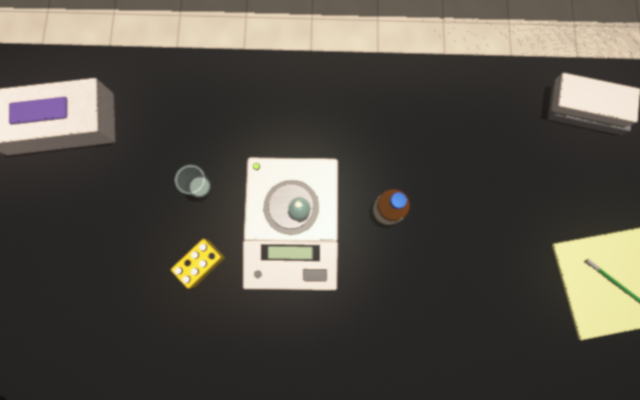

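View pics/side0.png

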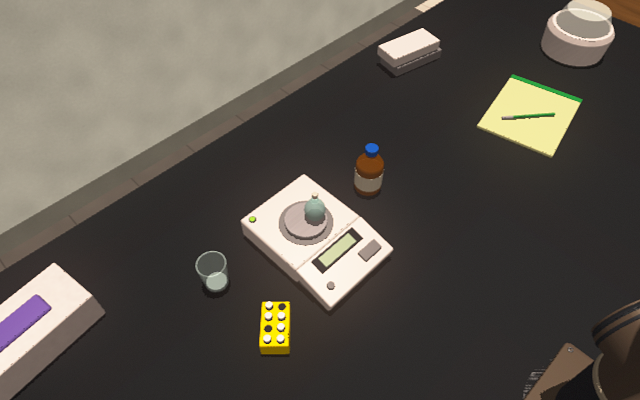

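The top view shows the pan near (291,207), the bottle near (299,209) and the tare key near (315,275). I'll enlarge crops of both views.

```bash
python3 - <<'E'
import cv2,numpy as np
t=cv2.imread("pics/top0.png")[150:300,240:345];s=cv2.imread("pics/side0.png")[185:255,270:335]
t=cv2.resize(t,None,fx=4,fy=4,interpolation=cv2.INTER_CUBIC);s=cv2.resize(s,None,fx=5.8,fy=5.8,interpolation=cv2.INTER_CUBIC)
o=np.zeros((600,800,3),np.uint8);o[:600,:420]=t;o[:s.shape[0],422:422+s.shape[1]]=s[:, :378]
cv2.imwrite("pics/crop0.png",o)
E
```

```text
(no output)
```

View pics/crop0.png

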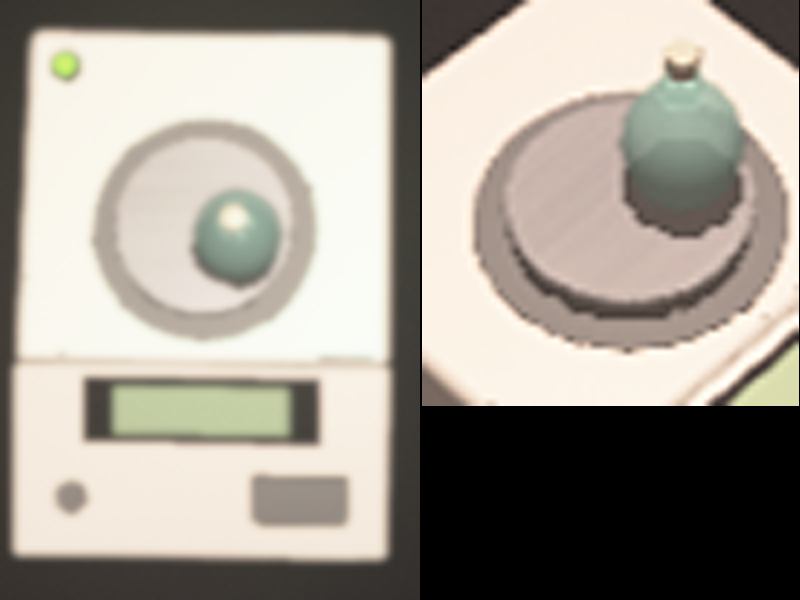

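The crops show the following:
- **Top:** pan disc centred at crop (204,225), belly at (237,234), stopper at (233,216), tare key at (300,500), power key at (71,496).
- **Side:** pan at (627,197), stopper at (684,47), belly at (682,145).

```bash
cat > h.py <<'E'
import numpy as np, cv2
from plant import env, imaging
def ray(n,uv,z,p=None):
    p=p or imaging.camera_params(n); R,t=p["R"],p["t"]
    d=R.T@np.linalg.inv(p["mtx"])@np.array([*uv,1.]); c=-R.T@t
    return (c+d*(z-c[2])/d[2])[:2]
def proj(p,X):
    x=p["mtx"]@(p["R"]@np.asarray(X,float)+p["t"]); return x[:2]/x[2]
E
python3 - <<'E'
from h import *
np.set_printoptions(precision=4,suppress=True)
T=lambda x,y:(240+(x+.5)/4-.5,150+(y+.5)/4-.5)
S=lambda x,y:(270+(x-422+.5)/5.8-.5,185+(y+.5)/5.8-.5)
for l,a,b,z in(("pan",T(204,225),S(627,197),.07),("stop",T(233,216),S(684,47),.144),("belly",T(237,235),S(682,145),.093)):
    print(l,ray("top",a,z),ray("side",b,z))
k=ray("top",T(300,500),.048);w=ray("top",T(71,496),.047);print("tare",k,"pow",w,np.linalg.norm(k-w))
d=w-k;print("yaw",np.degrees(np.arctan2(-d[0],d[1])))
for l,uv,z in(("reag",(399,200),.13),("beak",(200,187),0),("rack",(197,263),.05)):print(l,ray("top",uv,z))
E
```

```text
pan [0.6112 0.0872] [0.6108 0.0893]
stop [0.6036 0.0686] [0.6025 0.0683]
belly [0.6029 0.0692] [0.6011 0.071 ]
tare [0.4762 0.0357] pow [0.4757 0.1506] 0.11492032356749418
yaw 0.2357420043707266
reag [ 0.6172 -0.1193]
beak [0.6602 0.2938]
rack [0.4941 0.2722]
```

```bash
cat >> h.py <<'E'
def quat(a): return [np.cos(a/2),np.sin(a/2),0,0]
def shots(tag):
    t=imaging.capture("top")[150:300,240:345,::-1];s=imaging.capture("side")[170:255,265:345,::-1]
    o=np.zeros((600,800,3),np.uint8);f=cv2.resize
    o[:,:420]=f(t,None,fx=4,fy=4,interpolation=cv2.INTER_CUBIC)
    o[:400,422:798]=f(s,(376,400),interpolation=cv2.INTER_CUBIC)   # x4.7
    cv2.imwrite(f"pics/{tag}.png",o)
Tc=lambda x,y:(240+(x+.5)/4-.5,150+(y+.5)/4-.5)
Sc=lambda x,y:(265+(x-422+.5)/4.7-.5,170+(y+.5)*85/400-.5)
PAN=np.array([.611,.088])
ZP=.109
E
python3 - <<'E'
from h import *
b=np.array([.603,.069]);d=PAN-b;u=d/np.linalg.norm(d);a=np.arctan2(u[1],u[0])
env.grip(0.0)
s=b-.047*u
env.goto([*s,.20],quat(a)); env.line_to([*s,ZP],rate=.1)
st=env.get_state();print(st['time_s'],st['ee_pos'],a,st['qpos'],st['wrist_force'],st['opening'])
shots("pre1")
E
```

```text
4.4917 [0.58544541 0.02560695 0.10986696] 1.1722738811284759 [-1.29340095e-01  2.51305816e-01  1.90215190e+00  1.94305091e-05
  9.86423041e-01  2.69189445e-01] [0.6210316  0.41959596 0.08156081] 0.0054705078566465925
```

View pics/pre1.png

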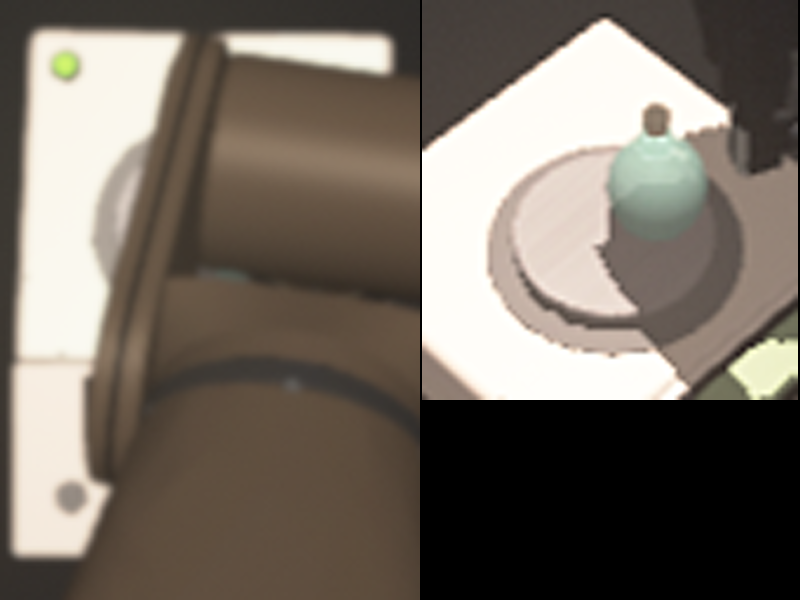

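The side view shows the bottle unmoved, with its stopper top near crop (656,108). The fingers are at the upper right, with the lowest tip edge from about (735,170) to (790,160). I'll check the tip height against its projection, then push.

```bash
python3 - <<'E'
from h import *
b=np.array([.603,.069]);d=PAN-b;u=d/np.linalg.norm(d);v=np.array([-u[1],u[0]])
p=imaging.camera_params("side");c=env.get_state()['ee_pos']
for dz in(.022,.035,.012):
  o=[]
  for i in(-1,1):
    for j in(-1,1):
      x=proj(p,[*(c[:2]+.011*i*u+.0145*j*v),c[2]-dz]);o.append((int((x[0]-265)*4.7+422),int((x[1]-170)*4.7)))
  print(dz,o)
E
```

```text
0.022 [(762, 125), (787, 172), (716, 139), (741, 187)]
0.035 [(761, 143), (786, 190), (716, 157), (741, 204)]
0.012 [(762, 110), (788, 158), (717, 125), (742, 173)]
```

```bash
python3 - <<'E'
from h import *
p=imaging.camera_params("side");c=env.get_state()['ee_pos']
I=imaging.capture("side")[150:230,290:380,::-1]
I=cv2.convertScaleAbs(cv2.resize(I,None,fx=7,fy=7,interpolation=cv2.INTER_CUBIC),alpha=2.2,beta=20)
a=1.17227;u=np.array([np.cos(a),np.sin(a)]);v=np.array([-u[1],u[0]])
for dz,col in((.022,(0,0,255)),(.012,(255,0,0))):
  q=[proj(p,[*(c[:2]+.011*i*u+.0145*j*v),c[2]-dz]) for i,j in((-1,-1),(-1,1),(1,1),(1,-1))]
  cv2.polylines(I,[np.int32([((x-290)*7,(y-150)*7) for x,y in q])],True,col,1)
cv2.imwrite("pics/zoom.png",I)
E
```

```text
(no output)
```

View pics/zoom.png

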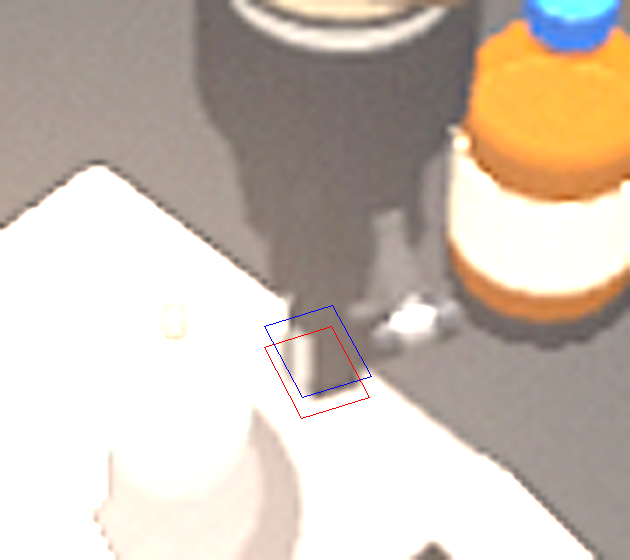

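The finger bottom sits slightly above or behind the nominal outline. It clears the pan well, so I'll go 5 mm lower. I'll push in small steps and track the teal glass centroid in the side view, where the fingers stay behind the bottle.

```bash
cat >> h.py <<'E'
ZP=.104
def glass(I=None):
    if I is None: I=imaging.capture("side")
    I=I[150:260,250:350].astype(int); m=((I[...,1]-I[...,0])>.1*I[...,1]).astype(np.uint8)
    n,l,s,c=cv2.connectedComponentsWithStats(m); k=1+np.argmax(s[1:,4])
    x,y,w,h,_=s[k]; return np.array([c[k][0]+250,c[k][1]+150]),s[k]
E
cat > push.py <<'E'
from h import *
def push(start,u,n_far,stop_at,goal,step=.003):
    """advance TCP from start along u until glass centroid reaches goal (along u)"""
    t=0
    while t<n_far:
        t+=step; q=start+t*u
        env.line_to([*q,ZP],rate=.03)
        g,s=glass(); w=ray("side",g,.093); f=env.get_state()['wrist_force']
        print(round(t,4),w.round(4),s[:2]+0,s[2:],"rem",round(float((goal-w)@u),4),f[2].round(2))
        if (goal-w)@u<stop_at: break
        if (goal-w)@u<.004: step=.0015
    return t
E
python3 - <<'E'
from push import *
I0=cv2.imread("pics/side0.png")[:,:,::-1]
g0,s0=glass(I0);print(g0,s0,ray("side",g0,.093)); g1,s1=glass();print(g1,s1,ray("side",g1,.093))
E
```

```text
[314.26086957 202.39130435] [57 49 17  8 69] [0.6148004  0.05810782]
[315.81132075 206.03773585] [ 56  49  19  15 159] [0.6056737  0.06250878]
```

```bash
python3 - <<'E'
from push import *
I0=cv2.imread("pics/side0.png")[:,:,::-1];I1=imaging.capture("side")
for I in(I0,I1):
  for y in (196,200,206,212,216,220): print(y,I[y,304:328:3].tolist())
E
```

```text
196 [[251, 240, 227], [251, 240, 227], [252, 242, 229], [138, 119, 103], [136, 119, 102], [253, 242, 230], [251, 240, 227], [251, 240, 226]]
200 [[244, 227, 210], [238, 222, 203], [164, 183, 166], [170, 196, 177], [173, 200, 181], [176, 194, 176], [248, 235, 221], [251, 241, 227]]
206 [[178, 168, 158], [153, 168, 152], [158, 174, 160], [163, 179, 164], [163, 181, 165], [157, 175, 160], [147, 162, 148], [242, 226, 206]]
212 [[172, 158, 150], [115, 125, 113], [121, 133, 120], [125, 139, 126], [125, 139, 125], [121, 133, 120], [115, 124, 113], [146, 136, 128]]
216 [[162, 146, 138], [92, 95, 87], [98, 104, 93], [103, 110, 100], [103, 110, 99], [97, 104, 94], [93, 95, 87], [161, 144, 137]]
220 [[199, 179, 170], [98, 86, 80], [97, 88, 83], [93, 97, 88], [94, 98, 89], [96, 90, 83], [97, 85, 79], [200, 180, 172]]
196 [[255, 253, 247], [255, 253, 247], [255, 255, 250], [134, 118, 103], [131, 115, 100], [255, 255, 250], [255, 254, 249], [255, 245, 232]]
200 [[255, 249, 238], [254, 245, 233], [196, 217, 197], [200, 227, 209], [205, 231, 215], [196, 219, 198], [151, 140, 126], [149, 132, 120]]
206 [[212, 200, 188], [180, 198, 181], [186, 207, 189], [192, 212, 194], [191, 213, 194], [185, 206, 189], [173, 193, 176], [146, 140, 127]]
212 [[202, 187, 176], [136, 147, 135], [142, 158, 143], [147, 166, 149], [147, 165, 148], [142, 158, 143], [132, 145, 132], [103, 99, 92]]
216 [[192, 172, 164], [108, 113, 103], [115, 124, 111], [120, 130, 118], [120, 130, 118], [112, 122, 110], [106, 112, 103], [115, 102, 97]]
220 [[198, 179, 169], [117, 104, 98], [113, 105, 98], [108, 115, 104], [108, 115, 105], [111, 106, 99], [115, 103, 97], [113, 102, 96]]
```

Simply g > r marks the glass; I'll use that, start pushing, and stop 3 mm short.

```bash
sed -i 's/((I\[...,1\]-I\[...,0\])>.1\*I\[...,1\])/(I[...,1]>I[...,0])/' h.py; python3 - <<'E'
from push import *
I0=cv2.imread("pics/side0.png")[:,:,::-1]
g0,s0=glass(I0);w0=ray("side",g0,.093); g1,s1=glass();print(g0,s0,w0,g1,s1)
b=np.array([.603,.069]);D=PAN-b;u=D/np.linalg.norm(D);c=env.get_state()['ee_pos'][:2]
env.line_to([*c,ZP],rate=.05)
push(c,u,.036,.003,w0+D)
print(env.get_state()['time_s'],env.get_state()['ee_pos'])
E
```

```text
[336.95890411 248.55890411] [ 68  83  32  27 365] [0.50249962 0.10602757] [314.73670213 209.02925532] [ 55  47  21  24 376]
0.003 [0.6016 0.0695] [55 47] [ 21  24 378] rem 0.0158 -0.25
0.006 [0.6017 0.0695] [55 47] [ 21  24 377] rem 0.0158 -0.22
0.009 [0.6017 0.0695] [55 47] [ 21  24 376] rem 0.0158 0.07
0.012 [0.6015 0.0693] [55 47] [ 21  24 380] rem 0.0161 0.15
0.015 [0.6023 0.0707] [54 48] [ 21  23 378] rem 0.0144 0.36
0.018 [0.6033 0.0735] [53 47] [ 21  25 380] rem 0.0115 -0.33
0.021 [0.6046 0.0765] [51 48] [ 22  24 382] rem 0.0082 -0.53
0.024 [0.6056 0.079 ] [50 49] [ 21  24 383] rem 0.0055 0.24
0.027 [0.6065 0.0817] [49 50] [ 21  23 382] rem 0.0027 -0.52
7.7417 [0.59553736 0.05067482 0.10398538]
```

The bottle followed the tips, sliding 13 mm after contact at t≈13.5 mm. That fits a face offset of 11 mm. About 7 mm remains, so I'll push 5.5 mm more, retreat and look.

```bash
python3 - <<'E'
from push import *
D=PAN-[.603,.069];u=D/np.linalg.norm(D);c=env.get_state()['ee_pos'][:2]
e=c+.0055*u
env.line_to([*e,ZP],rate=.02); env.dwell(.15)
env.line_to([*(e-.03*u),ZP],rate=.08); env.line_to([*(e-.03*u),.19],rate=.15)
env.line_to([.50,-.10,.22],rate=.2)
print(env.get_state()['time_s'],ray("side",glass()[0],.093)); shots("after1")
E
```

```text
10.5083 [0.60910526 0.08748057]
```

View pics/after1.png

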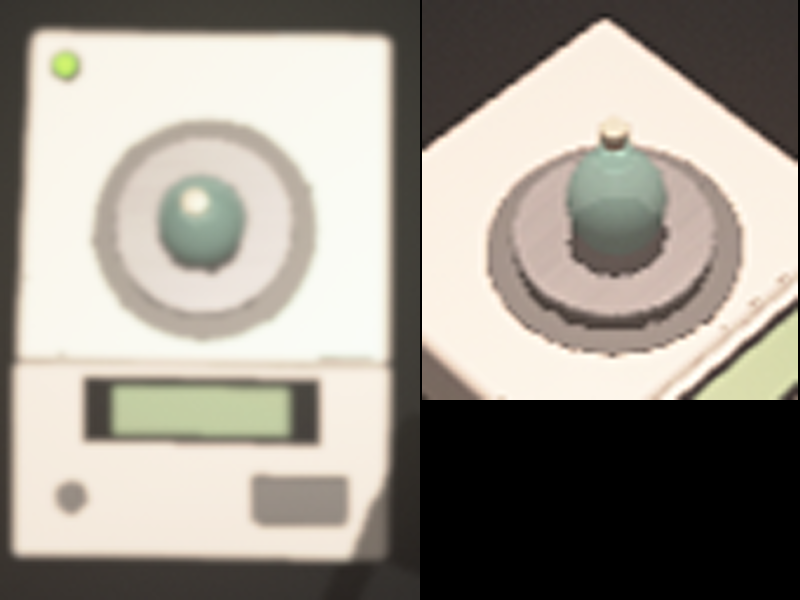

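The bottle stands close to the middle. In the top view, the stopper is at (195,201), the belly at (201,219) and the pan at (204.5,225). In the side view, the stopper top is at (614,126), the belly spans x 567–665, and the pan spans x 512–716 and y 146–318.

```bash
python3 - <<'E'
from h import *
I=cv2.imread
r=lambda n,uv,z:ray(n,uv,z).round(4)
print("top pan",r("top",Tc(204.5,225),.07),"ring",r("top",Tc(204.5,229),.058),"stop",r("top",Tc(195,201),.144),"belly",r("top",Tc(201.5,218.5),.095))
print("side pan",r("side",Sc(614,232),.07),"stop",r("side",Sc(614.5,125),.144),"belly",r("side",Sc(616,195),.095))
# sub-pixel pan edge fit in the top picture is limited; compare with projected circles
for n,C in(("top",Tc),("side",Sc)):
  p=imaging.camera_params(n)
  q=np.array([proj(p,[.611+.045*np.cos(t),.088+.045*np.sin(t),.07]) for t in np.linspace(0,6.28,200)])
  f=(lambda q:(q-[240,150])*4+1.5) if n=="top" else (lambda q:(q-[265,170])*4.7+[422+1.8,1.8])
  print(n,"pan circle at (.611,.088): min",f(q).min(0),"max",f(q).max(0),"stopper at",f(proj(p,[.611,.088,.144])))
E
```

```text
top pan [0.6112 0.0869] ring [0.6111 0.0877] stop [0.6102 0.0862] belly [0.6103 0.0867]
side pan [0.6093 0.0892] stop [0.6087 0.0873] belly [0.6095 0.0871]
top pan circle at (.611,.088): min [112.83196429 137.97825386] max [291.76982514 314.45889447] stopper at [191.11066167 199.09059425]
side pan circle at (.611,.088): min [511.72328952 148.60310647] max [714.76604331 311.97418027] stopper at [609.52447863 122.71540745]
```

The bottle is centred to about 1.5 mm in both views. Next is the tare key: tool x along world x so the tips fit the bar, pressed under force control.

```bash
python3 - <<'E'
from h import *
k=[.4758,.0365]
env.goto([*k,.16],quat(0.0)); env.line_to([*k,.085],rate=.1); env.dwell(.2)
f0=env.get_state()['wrist_force'][2]
h1=env.line_to([*k,.050],rate=.01,max_force=1.2);s=env.get_state();print(h1,s['ee_pos'],s['wrist_force'][2]-f0,s['time_s'])
h2=env.line_to([*k,.046],rate=.008,max_force=8);env.dwell(.3);s=env.get_state();print(h2,s['ee_pos'],s['wrist_force']-[0,0,f0],s['time_s'])
cv2.imwrite("pics/press.png",imaging.capture("side")[:,:,::-1])
E
```

```text
True [0.47598886 0.03649467 0.07100614] 2.3301269964685782 14.7
True [0.47629055 0.03653193 0.06784247] [-2.57933264  0.76297764  5.52686387] 16.0083
```

```bash
python3 - <<'E'
from h import *
s=env.get_state();c=s['ee_pos']
h=env.line_to([c[0],c[1],c[2]-.004],rate=.008,max_force=8);s=env.get_state();print(h,s['ee_pos'],s['wrist_force'])
env.dwell(.3);s=env.get_state();print(s['ee_pos'],s['wrist_force'])
env.line_to([c[0],c[1],.16],rate=.12); env.line_to([.48,-.12,.25],rate=.2); env.dwell(.3)
print(env.get_state()['time_s'],ray("side",glass()[0],.093)); shots("end")
E
```

```text
True [0.476273   0.03654102 0.06782346] [-1.59444091  0.9482105   5.41930891]
[0.47625699 0.03654593 0.06778563] [-1.86144378 -0.2472607   5.32373493]
18.95 [0.60915803 0.08735531]
```

View pics/end.png

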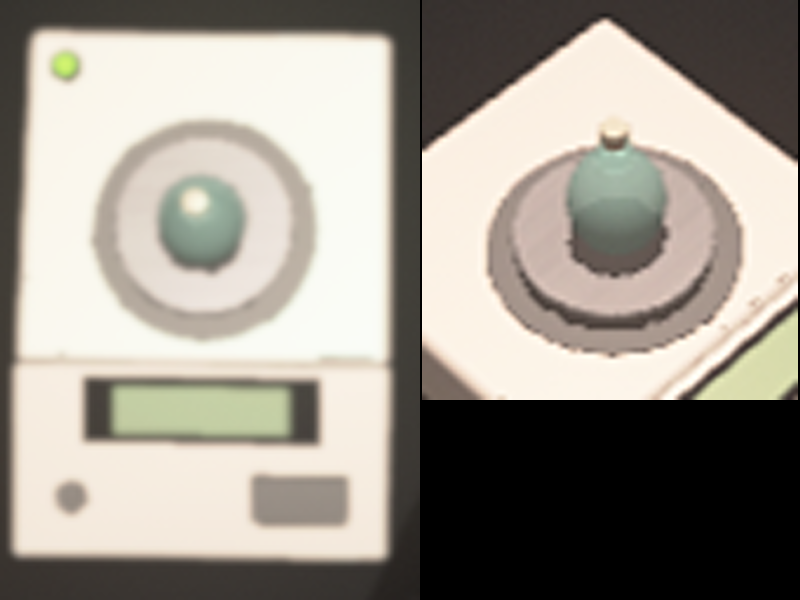

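The final view shows the bottle standing in the middle of the pan, unmoved, with the tare key up. The key took 5.5 N at a hard stop, against 4 N for fully down.

```bash
python3 -c "
from plant import job;print(job.close_job())"
```

```text
the job is handed in; nothing more can be done
None
```

The density bottle stands within about 1.5 mm of the pan's centre by the camera views, the tare key was pressed to its stop and released, and the job was handed in at about 19 s of the 51 s allowed.

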